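Switch on the portion scale in the milk kitchen

TASK

Switch on the portion scale, the white appliance with the round steel pan: push its slide switch by the small ridge, away from the scale's display window, until it snaps over to the far end of its slot. Leave the slide switch of the prep timer (the smaller white box with no pan) as it is.

Things in the scene. Friction and masses are not known exactly. Their poses are not given: they have to be found in the camera images.
- scale_slide (a joint): the scale's slide switch, in m: 0 = off (at the display window, as at the start), 0.012 = on (12 mm away from the display). Over-centre detent: about 3 N starts it, resistance fades to nothing half-way (0.006), then it snaps to the on end by itself and stays. The scale is a fixed white box 210 x 180 mm, deck 34 mm above the table; yaw within 25 degrees, left or right of the timer.
- scale_ridge (a point): middle of the top edge of the grey ridge on the scale's slide, moving with it. Ridge 20 mm long (x), 6 mm thick (y), 8 mm high: the flat deck is 8 mm below this point. z up; on is towards -y. To +y the deck with its flush display is clear for 120 mm; to -y for 55 mm. The box's robot-side edge is 33 mm away (-x); the round pan, 128 mm wide, 10 mm above the deck, begins 43 mm away (+x).
- timer_slide (a joint): the timer's slide switch, in m: 0 = off as it stands at the start, 0.012 = on; the same kind of switch as the scale's. To be left off.
- timer_ridge (a point): the middle of the top edge of the ridge on the timer's slide, same ridge and axes as the scale's. The timer is a fixed white box 90 mm (x) by 130 mm (y), 30 mm high, with a wide display window, two round keys and no pan; this point is 8 mm above its top face.
There are look-alikes about, which are no part of the job. What is shaped like the part that bears timer_slide but blue or purple is not meant.

How it is judged:
By the outcome, as a careful person would: the job done as asked, in the order asked, and still so for the second after the job is handed in, with the robot touching nothing.
It also fails if it takes over 26 s, if anything falls off the work surface, if the arm or the gripper's body presses on something with over 40 N, if the wrist force passes 120 N, or if a joint passes its speed limit or range.

ROBOT

A 6-joint arm with a two-finger parallel gripper is mounted at the origin on the work surface. World frame = base frame: x ahead of the robot, y to its left, z up, the work surface at z = 0. Lengths are in m, angles in rad, forces in N, time in s.
With the tool pointing down it reaches from about 0.425 to 0.95 m from the base axis. Payload 3.5 kg.
Tool frame: the origin (TCP) lies on the centre line of the jaws, within the pads' length; the fingertips stand 11 mm ahead of it and the grasp point (between the pads) lies 8 mm behind it; y points along the fingers, x is the direction in which the jaws open and shut, and the axes are right-handed (so a half turn about y gives the same grasp; the last joint's range is limited). The gripper opens to 85 mm and grips with 20 to 120 N. Pads are 22 mm wide; open, the fingers measure 114 mm over their backs; the gripper's body (76 mm by 85 mm) begins 54 mm behind the grasp point. The pads swing forward as they close: fully open they stand 13 mm farther back than shut.
Start: joints at [1.067, 0.286, 1.577, -0, 1.279, -0.15], TCP at [0.234, 0.633, 0.242] pointing down, gripper open.
Joint ranges: [-2.77, 2.77], [-0.9, 2.22], [0.21, 2.48], [-1.53, 4.67], [0.24, 2.81], [-2.84, 2.84]. Speed limits (rad/s): [2.79, 2.79, 3.14, 3.14, 3.14, 3.14].

INTERFACE

Orientations are given as a unit quaternion [x, y, z, w].
In Python, from plant import get_state, read_camera, sign_off gives the robot as it stands.
- The arm moves only by the shell command python3 -m inch 'ROWS' [FORCE]. ROWS is JSON, a list of rows, each an object of numbers: "ax", "ay", "az": the turn, a rotation vector about the tool's x, y, z in rad; "x", "y", "z": the shift along the tool's x, y, z in mm; "hand": the closure, from -1 (fully open) to 1 (shut). In form: [{"ax": .., "ay": .., "az": .., "x": .., "y": .., "z": .., "hand": ..}, ...]. A call has 1 to 5 rows; each row shifts and turns the commanded pose from where the row before left it, along the tool's axes as they then stand; what a row does not reach is not made up. A row lasts 1/12 s, in which the tool goes at most 41.7 mm and 7.16 degrees, less where a joint would pass 70% of its speed; a pose out of reach is approached as far as the arm can. A call with a gripper value outside its range is refused whole. The fingers move at their own pace and stop on an object; FORCE is the grip in N (left out, the last holds). Time passes only in rows, so rows that do not move let the fingers close. It gives the time, the measured TCP pose, the force and the opening at its end, in the units of the state.
- get_state(): the state, without advancing time (a new reading comes with each control period).
- read_camera(name): name is "scene" or "top"; returns a dict with "img" (384x512x3 uint8, red, green, blue), "fov_y" (degrees; the focal length in pixels is half the picture's height over the tangent of half this angle, whatever the lens; pixels are square), "cx", "cy" (the principal point, pixels), "distortion" ([k1, k2, p1, p2, k3] as OpenCV has them; the pictures are not rectified), "T" (4x4, takes a point from camera to world coordinates). Camera axes: x right, y down, z forward; pixel columns grow to the right and rows downward; lengths in m; the calibration is good to about 2 mm. A picture is of the moment at which its call begins. There is no depth.
- sign_off(): hands the job in, once; it reports no verdict.
The state is a dict: "time": time; "qpos": joint angles; "dq": joint speeds; "joint_efforts": joint torques, N m; "eef_pos": TCP position; "tcp_rot": TCP orientation; "contact_force": force on the tool from outside, world axes, zero at the start; "wrist_torque": the same for the moment, N m; "opening": opening from 0.0 (shut) to 1.0 (fully open).
Only numpy, scipy, OpenCV 4.12 (cv2) and the standard library are available. Lean on these libraries where they do the work, as an engineer would, in place of code of your own. Each camera call takes 0.05 s, during which the arm holds its last target. There are 200 camera calls.

## Working session

There is one attempt and no reset: what is moved stays moved. The work goes in short steps, Python scripts to look and compute and a shell command to move; the robot and the scene stay as the last step left them, time stands still between calls to the robot, and variables do not carry over. Pictures are saved under pics/ and viewed, about 8 in all and at most 12, crops included, and the job is handed in when it is done.

```bash
mkdir -p pics; python3 - <<'E'
from plant import *
import cv2
for n in("scene","top"):
    c=read_camera(n); cv2.imwrite(f"pics/{n}0.png",c["img"][...,::-1]); print({k:(v.tolist() if hasattr(v,'tolist') else v) for k,v in c.items() if k!="img"})
print(get_state())
E
```

```text
{'fov_y': 51.48527132149402, 'cx': 253.8708517399655, 'cy': 187.40773405131378, 'distortion': [0.035404669922914765, 0.0, 0.0, 0.0, 0.0], 'T': [[0.05163680604877577, 0.6510142224169736, -0.7573071520010254, 1.122015975225775], [0.9984047682326426, -0.05099376559057985, 0.024239526423107564, -0.05496026739559683], [-0.022837666943114836, -0.7573507232991306, -0.65260885903187, 0.6637063919556542], [0.0, 0.0, 0.0, 1.0]]}
{'fov_y': 51.980846715813975, 'cx': 259.9062039032652, 'cy': 182.5832174687754, 'distortion': [-0.010650391349894702, 0.0, 0.0, 0.0, 0.0], 'T': [[0.11396046990205332, -0.9684320062396619, 0.22170354212399607, 0.2549273600719378], [-0.9934654639773307, -0.11249407829783296, 0.019273147958440782, -0.04464966349696908], [0.006275602282657071, -0.2224511893394691, -0.9749236304334022, 0.8819701328436176], [0.0, 0.0, 0.0, 1.0]]}
{'time': 0.1, 'qpos': array([ 1.06700305e+00,  2.87085383e-01,  1.57804617e+00, -1.07543266e-05,
        1.27858200e+00, -1.49995642e-01]), 'dq': array([-1.45167069e-03, -1.87377006e-03, -2.44229571e-03,  5.26716356e-05,
        6.74552968e-04, -5.41058660e-04]), 'joint_efforts': array([ 1.39588472e-03, -4.07304275e+01, -2.93696380e+01, -8.39597533e-05,
        3.49197944e-03,  5.64717723e-06]), 'eef_pos': array([0.23355454, 0.63269622, 0.2410715 ]), 'tcp_rot': array([ 0.5805201 ,  0.40353815, -0.40487973, -0.57984979]), 'contact_force': array([-0.51252765, -0.74373351, -0.17958176]), 'wrist_torque': array([-0.03063349, -0.03756736, -0.07838867]), 'opening': 0.996357468328065}
```

View pics/scene0.png

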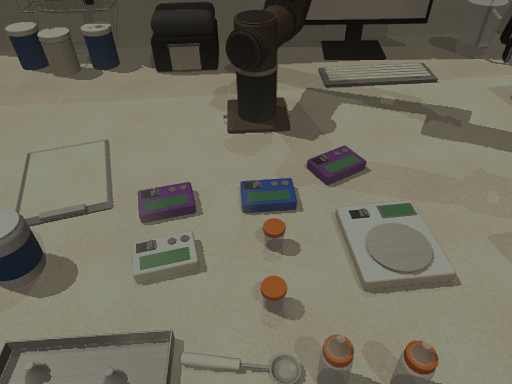

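View pics/top0.png

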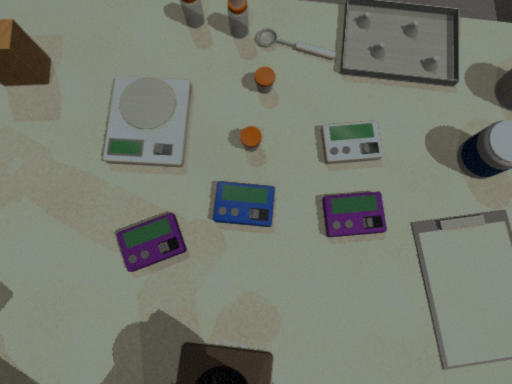

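The scale (steel pan) is at top (147,120) and scene (395,240), with its switch near top (163,149) and scene (359,213). The white timer is far away on the -y side. Next I'll enlarge the scale's switch in both views.

```bash
python3 - <<'E'
import cv2,numpy as np
a=cv2.imread("pics/scene0.png")[196:226,335:425]; b=cv2.imread("pics/top0.png")[130:170,100:190]
f=lambda i:cv2.resize(i,None,fx=8,fy=8,interpolation=cv2.INTER_CUBIC)
cv2.imwrite("pics/crop.png",np.vstack([f(a),f(b)]))
E
```

```text
(no output)
```

View pics/crop.png

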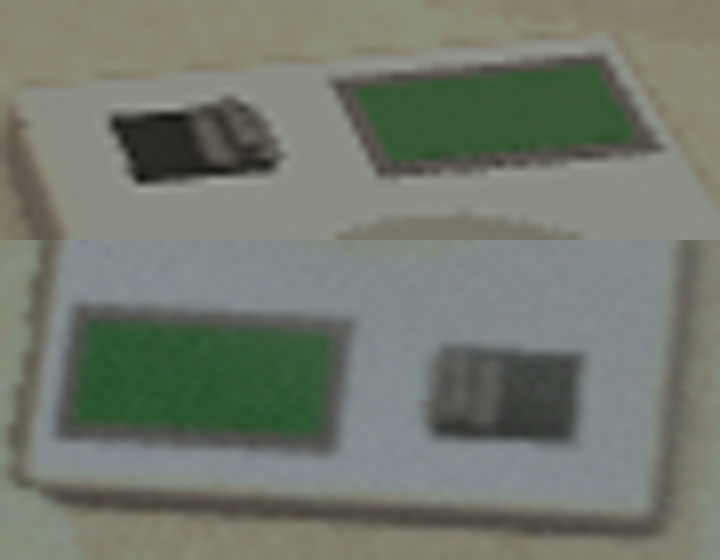

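In the crop the scale's slide is at the display end of its slot (ridge near top (160,149), scene (365,211)). I'll triangulate the deck points and overlay a ridge model.

```bash
cat > h.py <<'E'
import cv2,numpy as np
from scipy.optimize import least_squares
from plant import *
def cam(n):
    c=read_camera(n);f=192/np.tan(np.radians(c["fov_y"]/2))
    c["K"]=np.array([[f,0,c["cx"]],[0,f,c["cy"]],[0,0,1]]);c["D"]=np.array(c["distortion"]);c["Ti"]=np.linalg.inv(np.array(c["T"]));return c
def proj(c,P):
    return cv2.projectPoints(np.atleast_2d(P).astype(float),cv2.Rodrigues(c["Ti"][:3,:3])[0],c["Ti"][:3,3],c["K"],c["D"])[0][:,0]
def tri(cs,uvs):
    r=least_squares(lambda P:np.concatenate([proj(c,P)[0]-u for c,u in zip(cs,uvs)]),[.5,.1,.04]);return r.x,np.abs(r.fun).max()
E
python3 - <<'E'
from h import *
s,t=cam("scene"),cam("top")
S=lambda x,y:np.array([335+(x+.5)/8-.5,196+(y+.5)/8-.5]);T=lambda x,y:np.array([100+(x+.5)/8-.5,130+(y-240+.5)/8-.5])
pts={}
for n,a,b in [("D+y+x",(665,150),(78,305)),("D-y+x",(380,178),(352,320)),("D-y-x",(333,80),(335,450)),("D+y-x",(605,55),(60,437)),
 ("S-y+x",(137,183),(582,352)),("S-y-x",(110,115),(577,440)),("ridge?",(245,118),(485,397))]:
    p,e=tri((s,t),(S(*a),T(*b)));pts[n]=p;print(n,p.round(4),e.round(2))
v=(pts["D+y+x"]+pts["D+y-x"]-pts["D-y+x"]-pts["D-y-x"]);v/=np.linalg.norm(v);yaw=np.arctan2(-v[0],v[1]);print("yaw",np.degrees(yaw))
E
```

```text
D+y+x [0.5117 0.3228 0.0353] 0.19
D-y+x [0.5162 0.2441 0.035 ] 0.27
D-y-x [0.4777 0.2419 0.0357] 0.18
D+y-x [0.4729 0.3201 0.0352] 0.16
S-y+x [0.5141 0.1777 0.0357] 0.29
S-y-x [0.4883 0.1755 0.0367] 0.06
ridge? [0.4973 0.2063 0.0406] 1.91
yaw 3.3743291928711368
```

```bash
python3 - <<'E'
from h import *
from scipy.spatial.transform import Rotation as R
s,t=cam("scene"),cam("top")
ya=np.radians(3.3);ex=np.array([np.cos(ya),np.sin(ya),0]);ey=np.array([-np.sin(ya),np.cos(ya),0])
base=np.array([.5012,.1766,.0352])
rows=[]
for d in (.024,.027,.030):
    c=base+d*ey; tiles=[]
    for cm,(x0,y0,w,h) in ((s,(345,200,36,24)),(t,(148,138,36,24))):
        k=11;im=cv2.resize(cm["img"][y0:y0+h,x0:x0+w,::-1],None,fx=k,fy=k,interpolation=cv2.INTER_CUBIC);im=cv2.convertScaleAbs(im,alpha=1.6)
        for z,col in((.008,(0,0,255)),(0,(255,255,0))):
            q=[c+a*ex+b*ey+[0,0,z] for a,b in((.01,.003),(.01,-.003),(-.01,-.003),(-.01,.003))]
            p=((proj(cm,q)-[x0,y0]+.5)*k).astype(int);cv2.polylines(im,[p],True,col,1)
        tiles.append(im)
    rows.append(np.hstack(tiles))
o=np.vstack(rows);cv2.imwrite("pics/ov.png",cv2.resize(o,None,fx=.74,fy=.74,interpolation=cv2.INTER_AREA));print(o.shape)
st=get_state();print(R.from_quat(st["tcp_rot"]).as_matrix().round(3))
E
```

```text
(792, 792, 3)
[[ 0.346 -0.    -0.938]
 [ 0.938 -0.001  0.346]
 [-0.001 -1.     0.   ]]
```

View pics/ov.png

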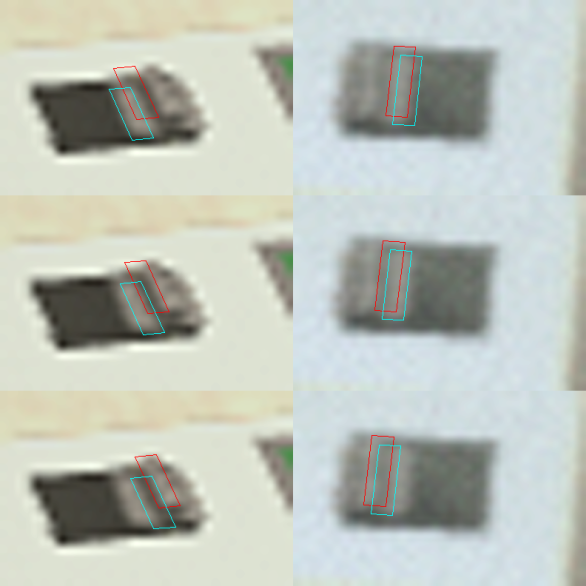

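The third overlay fits best: ridge middle is about (0.499, 0.207, top 0.043), yaw 3.3°. I'll turn the tool and shut the jaws, then travel to the display side of the ridge.

```bash
python3 -m inch '[{"ay":-0.103,"hand":1},{"ay":-0.103,"hand":1},{"ay":-0.103,"hand":1},{"ay":-0.103,"hand":1}]' 30
python3 -m inch '[{"x":-26,"z":-16.2,"hand":1},{"x":-26,"z":-16.2,"hand":1},{"x":-26,"z":-16.2,"hand":1},{"x":-26,"z":-16.2,"hand":1},{"x":-26,"z":-16.2,"hand":1}]'
python3 -m inch '[{"x":-26,"z":-16.2,"hand":1},{"x":-26,"z":-16.2,"hand":1},{"x":-26,"z":-16.2,"hand":1},{"x":-26,"z":-16.2,"hand":1},{"x":-26,"z":-16.2,"hand":1}]'
python3 -m inch '[{"x":-26,"z":-16.2,"hand":1},{"x":-26,"z":-16.2,"hand":1},{"x":-26,"z":-16.2,"hand":1},{"x":-26,"z":-16.2,"hand":1},{"hand":1}]'
```

```text
validation failed for argument at $[0]...
validation failed for argument at $[0]...
validation failed for argument at $[0]...
validation failed for argument at $[0]...
```

```bash
python3 -m inch '[{"ax":0,"ay":-0.103,"az":0,"x":0,"y":0,"z":0,"hand":1},{"ax":0,"ay":-0.103,"az":0,"x":0,"y":0,"z":0,"hand":1},{"ax":0,"ay":-0.103,"az":0,"x":0,"y":0,"z":0,"hand":1},{"ax":0,"ay":-0.103,"az":0,"x":0,"y":0,"z":0,"hand":1}]' 30
```

```text
time: 0.63
eef_pos: [0.2338, 0.6331, 0.2422]
tcp_rot: [-0.484, -0.515, 0.516, 0.484]
contact_force: [-0.2, 0.8, 0.6]
opening: 0.452
```

```bash
python3 -m inch '[{"ax":0,"ay":0,"az":0,"x":-26,"y":0,"z":-16.2,"hand":1},{"ax":0,"ay":0,"az":0,"x":-26,"y":0,"z":-16.2,"hand":1},{"ax":0,"ay":0,"az":0,"x":-26,"y":0,"z":-16.2,"hand":1},{"ax":0,"ay":0,"az":0,"x":-26,"y":0,"z":-16.2,"hand":1},{"ax":0,"ay":0,"az":0,"x":-26,"y":0,"z":-16.2,"hand":1}]'
python3 -m inch '[{"ax":0,"ay":0,"az":0,"x":-26,"y":0,"z":-16.2,"hand":1},{"ax":0,"ay":0,"az":0,"x":-26,"y":0,"z":-16.2,"hand":1},{"ax":0,"ay":0,"az":0,"x":-26,"y":0,"z":-16.2,"hand":1},{"ax":0,"ay":0,"az":0,"x":-26,"y":0,"z":-16.2,"hand":1},{"ax":0,"ay":0,"az":0,"x":-26,"y":0,"z":-16.2,"hand":1}]'
python3 -m inch '[{"ax":0,"ay":0,"az":0,"x":-26,"y":0,"z":-16.2,"hand":1},{"ax":0,"ay":0,"az":0,"x":-26,"y":0,"z":-16.2,"hand":1},{"ax":0,"ay":0,"az":0,"x":-26,"y":0,"z":-16.2,"hand":1},{"ax":0,"ay":0,"az":0,"x":-26,"y":0,"z":-16.2,"hand":1},{"ax":0,"ay":0,"az":0,"x":0,"y":0,"z":0,"hand":1}]'
```

```text
time: 1.05
eef_pos: [0.3227, 0.507, 0.2423]
tcp_rot: [0.485, 0.514, -0.514, -0.485]
contact_force: [0.3, 0.0, -0.5]
opening: -0.001
time: 1.47
eef_pos: [0.4113, 0.3817, 0.2424]
tcp_rot: [0.485, 0.514, -0.514, -0.485]
contact_force: [0.3, -0.1, 0.8]
opening: -0.003
time: 1.88
eef_pos: [0.484, 0.2793, 0.2425]
tcp_rot: [-0.487, -0.513, 0.513, 0.486]
contact_force: [0.8, 0.1, -0.2]
opening: 0.001
```

```bash
python3 -m inch '[{"ax":0,"ay":0,"az":0,"x":-12,"y":30,"z":-5.5,"hand":1},{"ax":0,"ay":0,"az":0,"x":-12,"y":30,"z":-5.5,"hand":1},{"ax":0,"ay":0,"az":0,"x":0,"y":35,"z":0,"hand":1},{"ax":0,"ay":0,"az":0,"x":0,"y":35,"z":0,"hand":1},{"ax":0,"ay":0,"az":0,"x":0,"y":30,"z":0,"hand":1}]'
python3 -m inch '[{"ax":0,"ay":0,"az":0,"x":0,"y":15,"z":0,"hand":1},{"ax":0,"ay":0,"az":0,"x":0,"y":12,"z":0,"hand":1},{"ax":0,"ay":0,"az":0,"x":0,"y":0,"z":0,"hand":1}]'
python3 - <<'E'
from h import *
s,t=cam("scene"),cam("top")
o=[cv2.resize(c["img"][y:y+50,x:x+65,::-1],None,fx=6,fy=6,interpolation=cv2.INTER_CUBIC) for c,x,y in((s,345,175),(t,125,120))]
cv2.imwrite("pics/close.png",np.hstack(o))
E
```

```text
time: 2.3
eef_pos: [0.493, 0.2595, 0.0803]
tcp_rot: [-0.485, -0.514, 0.515, 0.486]
contact_force: [-0.5, 0.6, -1.2]
opening: 0.001
time: 2.55
eef_pos: [0.4918, 0.2594, 0.0525]
tcp_rot: [-0.484, -0.513, 0.516, 0.486]
contact_force: [-1.0, 0.3, 0.0]
opening: 0.002
```

View pics/close.png

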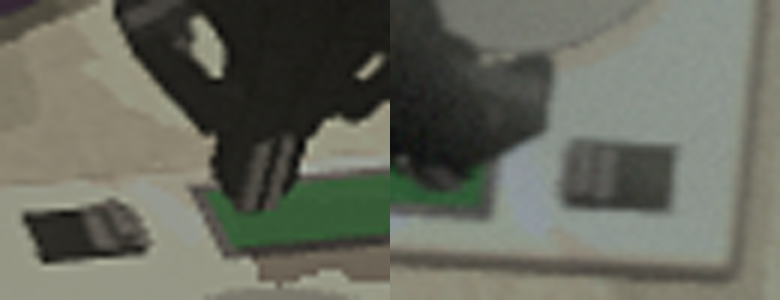

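The shut fingertips are over the near end of the display (scene crop 255,205), clear of the ridge and facing its +y side. Lower 3.5 mm, align, then creep up to the ridge.

```bash
python3 -m inch '[{"ax":0,"ay":0,"az":0,"x":0,"y":3.5,"z":-4.5,"hand":1},{"ax":0,"ay":0,"az":0,"x":-10,"y":0,"z":0,"hand":1},{"ax":0,"ay":0,"az":0,"x":-10,"y":0,"z":0,"hand":1},{"ax":0,"ay":0,"az":0,"x":-4,"y":0,"z":0,"hand":1},{"ax":0,"ay":0,"az":0,"x":0,"y":0,"z":0,"hand":1}]'
python3 -m inch '[{"ax":0,"ay":0,"az":0,"x":-4,"y":0,"z":0,"hand":1},{"ax":0,"ay":0,"az":0,"x":-2,"y":0,"z":0,"hand":1},{"ax":0,"ay":0,"az":0,"x":0,"y":0,"z":0,"hand":1}]'
python3 -m inch '[{"ax":0,"ay":0,"az":0,"x":-2,"y":0,"z":0,"hand":1},{"ax":0,"ay":0,"az":0,"x":-2,"y":0,"z":0,"hand":1},{"ax":0,"ay":0,"az":0,"x":0,"y":0,"z":0,"hand":1}]'
```

```text
time: 3.07
eef_pos: [0.5001, 0.2347, 0.0523]
tcp_rot: [0.486, 0.514, -0.514, -0.486]
contact_force: [0.0, 0.2, -0.1]
opening: -0.004
time: 3.32
eef_pos: [0.5001, 0.2296, 0.0519]
tcp_rot: [0.485, 0.514, -0.514, -0.485]
contact_force: [-0.1, 0.5, 0.0]
opening: -0.001
time: 3.57
eef_pos: [0.5002, 0.2258, 0.0518]
tcp_rot: [-0.485, -0.514, 0.514, 0.485]
contact_force: [0.2, 0.6, -0.8]
opening: -0.001
```

Tip height is still about 0.041, too close to the ridge top. I'll back off and lower.

```bash
python3 -m inch '[{"ax":0,"ay":0,"az":0,"x":6,"y":0,"z":0,"hand":1},{"ax":0,"ay":0,"az":0,"x":0,"y":3,"z":0,"hand":1},{"ax":0,"ay":0,"az":0,"x":0,"y":0,"z":0,"hand":1}]'
```

```text
time: 3.82
eef_pos: [0.4995, 0.2324, 0.0483]
tcp_rot: [-0.485, -0.514, 0.515, 0.485]
contact_force: [0.2, -0.1, -1.1]
opening: 0.0
```

```bash
python3 -m inch '[{"ax":0,"ay":0,"az":0,"x":-4,"y":0,"z":0,"hand":1},{"ax":0,"ay":0,"az":0,"x":-4,"y":0,"z":0,"hand":1},{"ax":0,"ay":0,"az":0,"x":0,"y":0,"z":0,"hand":1}]'
python3 -m inch '[{"ax":0,"ay":0,"az":0,"x":-2,"y":0,"z":0,"hand":1},{"ax":0,"ay":0,"az":0,"x":0,"y":0,"z":0,"hand":1}]'
python3 -m inch '[{"ax":0,"ay":0,"az":0,"x":-2,"y":0,"z":0,"hand":1},{"ax":0,"ay":0,"az":0,"x":0,"y":0,"z":0,"hand":1}]'
```

```text
time: 4.07
eef_pos: [0.5004, 0.2233, 0.0487]
tcp_rot: [-0.485, -0.514, 0.514, 0.485]
contact_force: [-1.2, -0.6, 0.2]
opening: 0.005
time: 4.23
eef_pos: [0.5006, 0.2216, 0.0489]
tcp_rot: [0.485, 0.514, -0.514, -0.485]
contact_force: [0.2, -0.1, 0.4]
opening: -0.001
time: 4.4
eef_pos: [0.5007, 0.2198, 0.0489]
tcp_rot: [0.485, 0.514, -0.514, -0.485]
contact_force: [0.6, -0.5, 0.3]
opening: 0.003
```

```bash
python3 -m inch '[{"ax":0,"ay":0,"az":0,"x":-2,"y":0,"z":0,"hand":1},{"ax":0,"ay":0,"az":0,"x":0,"y":0,"z":0,"hand":1}]'
python3 -m inch '[{"ax":0,"ay":0,"az":0,"x":-2,"y":0,"z":0,"hand":1},{"ax":0,"ay":0,"az":0,"x":0,"y":0,"z":0,"hand":1}]'
python3 - <<'E'
from h import *
s,t=cam("scene"),cam("top")
o=[cv2.resize(c["img"][y:y+50,x:x+65,::-1],None,fx=6,fy=6,interpolation=cv2.INTER_CUBIC) for c,x,y in((s,335,180),(t,125,120))]
cv2.imwrite("pics/close2.png",np.hstack(o))
E
```

```text
time: 4.57
eef_pos: [0.5008, 0.2183, 0.0489]
tcp_rot: [0.485, 0.515, -0.514, -0.486]
contact_force: [0.8, 2.9, -0.6]
opening: -0.0
time: 4.73
eef_pos: [0.5009, 0.2159, 0.0489]
tcp_rot: [-0.485, -0.514, 0.514, 0.485]
contact_force: [0.3, 1.8, 0.6]
opening: -0.002
```

View pics/close2.png

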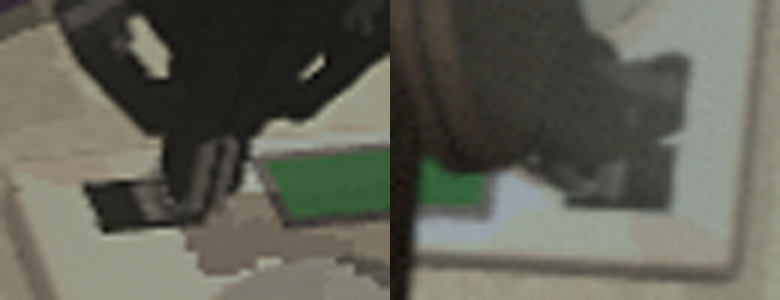

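The finger is in contact with the +y face of the ridge (scene crop 175,210) and the slide is moving. The force peaked at 2.9 N and is fading, as the detent should. I'll push on in small steps.

```bash
python3 -m inch '[{"ax":0,"ay":0,"az":0,"x":-2,"y":0,"z":0,"hand":1},{"ax":0,"ay":0,"az":0,"x":0,"y":0,"z":0,"hand":1}]'
python3 -m inch '[{"ax":0,"ay":0,"az":0,"x":-2,"y":0,"z":0,"hand":1},{"ax":0,"ay":0,"az":0,"x":0,"y":0,"z":0,"hand":1}]'
python3 -m inch '[{"ax":0,"ay":0,"az":0,"x":-2,"y":0,"z":0,"hand":1},{"ax":0,"ay":0,"az":0,"x":0,"y":0,"z":0,"hand":1}]'
```

```text
time: 5.0
eef_pos: [0.5009, 0.2135, 0.0488]
tcp_rot: [-0.485, -0.514, 0.515, 0.485]
contact_force: [0.5, -0.8, 0.1]
opening: -0.002
time: 5.17
eef_pos: [0.501, 0.2115, 0.0487]
tcp_rot: [-0.485, -0.514, 0.515, 0.485]
contact_force: [0.6, -0.1, 0.1]
opening: -0.006
time: 5.33
eef_pos: [0.5012, 0.2096, 0.0488]
tcp_rot: [-0.485, -0.514, 0.514, 0.485]
contact_force: [-0.4, -1.0, -1.0]
opening: 0.002
```

```bash
python3 -m inch '[{"ax":0,"ay":0,"az":0,"x":8,"y":0,"z":0,"hand":1},{"ax":0,"ay":0,"az":0,"x":8,"y":0,"z":0,"hand":1},{"ax":0,"ay":0,"az":0,"x":0,"y":-30,"z":0,"hand":1},{"ax":0,"ay":0,"az":0,"x":0,"y":-40,"z":0,"hand":1},{"ax":0,"ay":0,"az":0,"x":0,"y":-40,"z":0,"hand":1}]'
python3 -m inch '[{"ax":0,"ay":0,"az":0,"x":40,"y":0,"z":0,"hand":1},{"ax":0,"ay":0,"az":0,"x":40,"y":0,"z":0,"hand":1},{"ax":0,"ay":0,"az":0,"x":40,"y":0,"z":0,"hand":1},{"ax":0,"ay":0,"az":0,"x":40,"y":0,"z":0,"hand":1},{"ax":0,"ay":0,"az":0,"x":0,"y":0,"z":0,"hand":1}]'
python3 - <<'E'
from h import *
s,t=cam("scene"),cam("top")
B=lambda c,x,y:cv2.resize(c["img"][y:y+50,x:x+65,::-1],None,fx=6,fy=6,interpolation=cv2.INTER_CUBIC)
cv2.imwrite("pics/end.png",np.vstack([np.hstack([B(s,335,180),B(t,125,120)]),np.hstack([B(s,130,225),B(t,320,115)])]))
E
```

```text
time: 5.75
eef_pos: [0.4989, 0.2267, 0.1586]
tcp_rot: [-0.484, -0.513, 0.516, 0.486]
contact_force: [1.1, 0.6, 0.8]
opening: 0.001
time: 6.17
eef_pos: [0.4895, 0.3924, 0.1593]
tcp_rot: [0.483, 0.517, -0.514, -0.484]
contact_force: [0.3, -2.2, 0.7]
opening: -0.0
```

View pics/end.png

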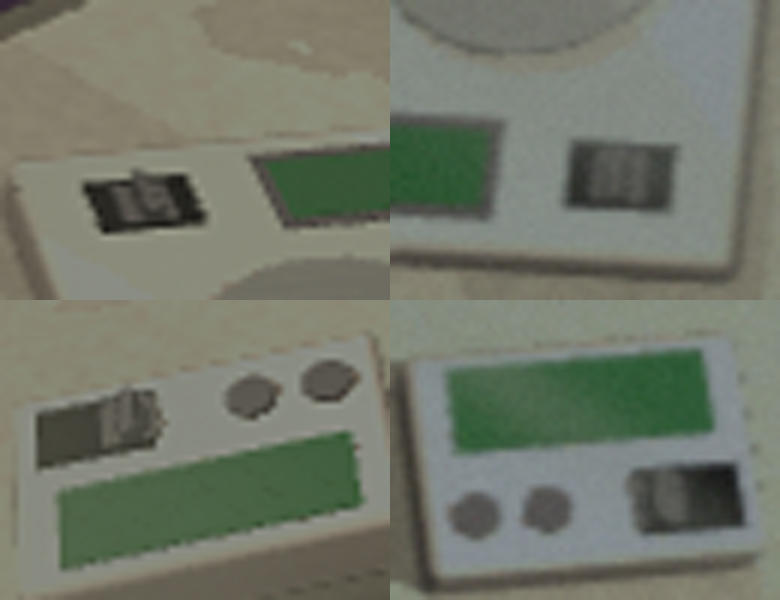

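The scale's slide (top crop 590–650 in a slot of 567–677) is only about 7 mm along and hasn't snapped to the end. The timer is unchanged. I'll go back and push further, until the end stop is felt.

```bash
python3 -m inch '[{"ax":0,"ay":0,"az":0,"x":-40,"y":0,"z":0,"hand":1},{"ax":0,"ay":0,"az":0,"x":-40,"y":0,"z":0,"hand":1},{"ax":0,"ay":0,"az":0,"x":-40,"y":0,"z":0,"hand":1},{"ax":0,"ay":0,"az":0,"x":-40,"y":0,"z":0,"hand":1},{"ax":0,"ay":0,"az":0,"x":0,"y":0,"z":0,"hand":1}]'
python3 -m inch '[{"ax":0,"ay":0,"az":0,"x":0,"y":40,"z":0,"hand":1},{"ax":0,"ay":0,"az":0,"x":0,"y":40,"z":0,"hand":1},{"ax":0,"ay":0,"az":0,"x":0,"y":20,"z":0,"hand":1},{"ax":0,"ay":0,"az":0,"x":0,"y":0,"z":0,"hand":1}]'
```

```text
time: 6.68
eef_pos: [0.5003, 0.2198, 0.1584]
tcp_rot: [-0.487, -0.512, 0.514, 0.486]
contact_force: [0.2, 0.3, 0.5]
opening: -0.003
time: 7.02
eef_pos: [0.4957, 0.224, 0.0532]
tcp_rot: [-0.483, -0.51, 0.517, 0.488]
contact_force: [-1.7, -0.1, -0.4]
opening: 0.002
```

```bash
python3 -m inch '[{"ax":0,"ay":0,"az":0,"x":0,"y":2.5,"z":0,"hand":1},{"ax":0,"ay":0,"az":0,"x":0,"y":0,"z":0,"hand":1}]'
```

```text
time: 7.18
eef_pos: [0.5013, 0.226, 0.0576]
tcp_rot: [0.486, 0.515, -0.514, -0.485]
contact_force: [-0.5, 0.1, 0.3]
opening: -0.0
```

```bash
python3 -m inch '[{"ax":0,"ay":0,"az":0,"x":0,"y":6,"z":0,"hand":1},{"ax":0,"ay":0,"az":0,"x":0,"y":3,"z":0,"hand":1},{"ax":0,"ay":0,"az":0,"x":0,"y":0,"z":0,"hand":1},{"ax":0,"ay":0,"az":0,"x":0,"y":0,"z":0,"hand":1}]'
```

```text
time: 7.52
eef_pos: [0.5006, 0.2262, 0.0479]
tcp_rot: [0.485, 0.515, -0.514, -0.485]
contact_force: [-0.3, 0.4, -0.8]
opening: 0.0
```

Tip height is about 0.037. Now I'll advance past the previous point (TCP y 0.2096) in small steps.

```bash
python3 -m inch '[{"ax":0,"ay":0,"az":0,"x":-5,"y":0,"z":0,"hand":1},{"ax":0,"ay":0,"az":0,"x":-5,"y":0,"z":0,"hand":1},{"ax":0,"ay":0,"az":0,"x":-5,"y":0,"z":0,"hand":1},{"ax":0,"ay":0,"az":0,"x":0,"y":0,"z":0,"hand":1},{"ax":0,"ay":0,"az":0,"x":0,"y":0,"z":0,"hand":1}]'
python3 -m inch '[{"ax":0,"ay":0,"az":0,"x":-1.5,"y":0,"z":0,"hand":1},{"ax":0,"ay":0,"az":0,"x":0,"y":0,"z":0,"hand":1}]'
python3 -m inch '[{"ax":0,"ay":0,"az":0,"x":-1.5,"y":0,"z":0,"hand":1},{"ax":0,"ay":0,"az":0,"x":0,"y":0,"z":0,"hand":1}]'
python3 - <<'E'
from h import *
s,t=cam("scene"),cam("top")
o=[cv2.resize(c["img"][y:y+50,x:x+65,::-1],None,fx=6,fy=6,interpolation=cv2.INTER_CUBIC) for c,x,y in((s,335,180),(t,125,120))]
cv2.imwrite("pics/close3.png",np.hstack(o))
E
```

```text
time: 7.93
eef_pos: [0.5012, 0.2106, 0.0474]
tcp_rot: [0.485, 0.514, -0.514, -0.485]
contact_force: [0.6, 0.4, 0.2]
opening: 0.003
time: 8.1
eef_pos: [0.5012, 0.2094, 0.0473]
tcp_rot: [-0.485, -0.514, 0.514, 0.485]
contact_force: [-0.0, -0.1, -0.5]
opening: 0.003
time: 8.27
eef_pos: [0.5013, 0.2079, 0.0473]
tcp_rot: [-0.485, -0.514, 0.514, 0.485]
contact_force: [0.8, 0.6, 0.0]
opening: -0.002
```

View pics/close3.png

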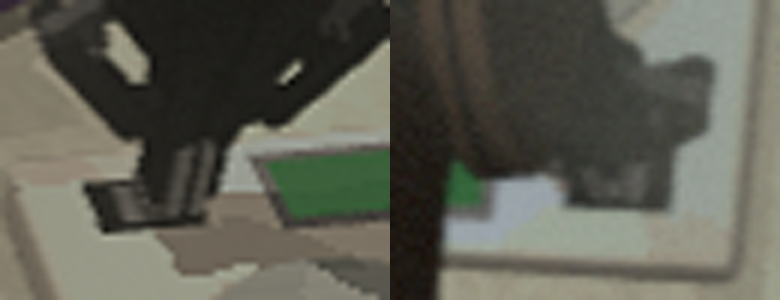

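The force is still zero, so the finger may not be touching. I'll keep stepping until a stop is felt.

```bash
python3 -m inch '[{"ax":0,"ay":0,"az":0,"x":-1.5,"y":0,"z":0,"hand":1},{"ax":0,"ay":0,"az":0,"x":0,"y":0,"z":0,"hand":1}]'
python3 -m inch '[{"ax":0,"ay":0,"az":0,"x":-1,"y":0,"z":0,"hand":1},{"ax":0,"ay":0,"az":0,"x":0,"y":0,"z":0,"hand":1}]'
python3 -m inch '[{"ax":0,"ay":0,"az":0,"x":-1,"y":0,"z":0,"hand":1},{"ax":0,"ay":0,"az":0,"x":0,"y":0,"z":0,"hand":1}]'
```

```text
time: 8.53
eef_pos: [0.5013, 0.2076, 0.0473]
tcp_rot: [0.485, 0.515, -0.513, -0.486]
contact_force: [-0.1, 5.4, -1.0]
opening: 0.005
time: 8.7
eef_pos: [0.5013, 0.2074, 0.0474]
tcp_rot: [0.485, 0.515, -0.513, -0.487]
contact_force: [0.7, 8.7, -1.7]
opening: -0.001
time: 8.87
eef_pos: [0.5013, 0.2073, 0.0474]
tcp_rot: [0.485, 0.516, -0.512, -0.487]
contact_force: [-0.1, 11.5, -1.1]
opening: 0.001
```

That's a hard stop at TCP y 0.2075, against first contact at about 0.219–0.220. The travel is about 12 mm, so the slide is at its on end and the slot is just longer than the travel. I'll retract and check numerically.

```bash
python3 -m inch '[{"ax":0,"ay":0,"az":0,"x":8,"y":0,"z":0,"hand":1},{"ax":0,"ay":0,"az":0,"x":8,"y":0,"z":0,"hand":1},{"ax":0,"ay":0,"az":0,"x":0,"y":-30,"z":0,"hand":1},{"ax":0,"ay":0,"az":0,"x":0,"y":-40,"z":0,"hand":1},{"ax":0,"ay":0,"az":0,"x":0,"y":-40,"z":0,"hand":1}]'
python3 -m inch '[{"ax":0,"ay":0,"az":0,"x":40,"y":0,"z":0,"hand":1},{"ax":0,"ay":0,"az":0,"x":40,"y":0,"z":0,"hand":1},{"ax":0,"ay":0,"az":0,"x":40,"y":0,"z":0,"hand":1},{"ax":0,"ay":0,"az":0,"x":40,"y":0,"z":0,"hand":1},{"ax":0,"ay":0,"az":0,"x":0,"y":0,"z":0,"hand":1}]'
python3 - <<'E'
from h import *
s,t=cam("scene"),cam("top")
B=lambda im,x,y:cv2.resize(im[y:y+24,x:x+36],None,fx=10,fy=10,interpolation=cv2.INTER_CUBIC)
k=cv2.imread
rows=[]
ya=np.radians(3.3);ey=np.array([-np.sin(ya),np.cos(ya),0]);ex=np.array([np.cos(ya),np.sin(ya),0])
for S,T,d in((k("pics/scene0.png"),k("pics/top0.png"),.0305),(s["img"][...,::-1],t["img"][...,::-1],.0185)):
    o=[]
    for cm,im,x,y in((s,S,345,200),(t,T,148,138)):
        b=cv2.convertScaleAbs(B(np.ascontiguousarray(im),x,y),alpha=1.6)
        q=[np.array([.5012,.1766,.0432])+d*ey+a*ex+c*ey for a,c in((.01,.003),(.01,-.003),(-.01,-.003),(-.01,.003))]
        cv2.polylines(b,[((proj(cm,q)-[x,y]+.5)*10).astype(int)],True,(0,0,255),1);o.append(b)
    rows.append(np.hstack(o))
cv2.imwrite("pics/fin.png",np.vstack(rows))
E
```

```text
time: 9.28
eef_pos: [0.4993, 0.2203, 0.1571]
tcp_rot: [-0.485, -0.513, 0.516, 0.486]
contact_force: [1.4, 0.3, 1.1]
opening: 0.002
time: 9.7
eef_pos: [0.4903, 0.3859, 0.1578]
tcp_rot: [0.484, 0.517, -0.515, -0.484]
contact_force: [-0.9, -0.8, -0.6]
opening: 0.002
```

View pics/fin.png

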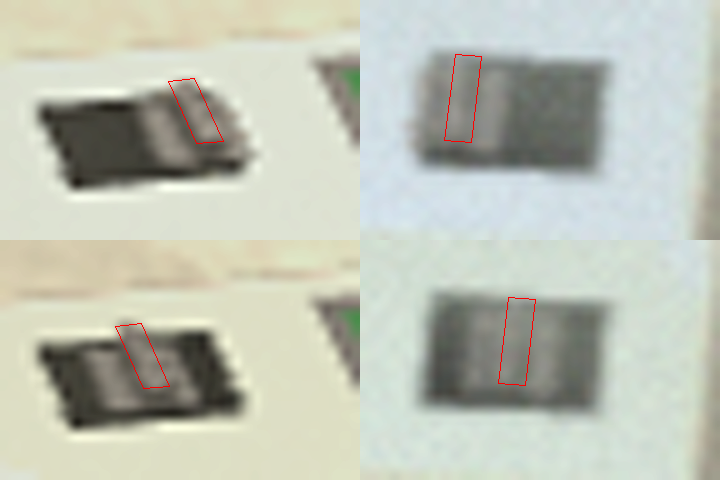

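The same ridge model, moved 12 mm between the two rows, fits the ridge before (top crop 463,98) and after (517,342) in both views. So the slide is at 12 mm, which is on.

```bash
python3 -c "
from plant import *
sign_off()"
```

```text
the job is handed in; nothing more can be done
```

The portion scale is switched on, and I've handed the job in. With the fingers shut, I pushed the ridge on the scale's slide switch away from the display until it reached its far end. The arm was then clear of everything, at about 9.8 s.

**Switch travel:** The force peaked at about 2.9 N, then faded to zero. After the first push one picture looked as if the slide was only about 7 mm along, so I went back and pushed again. It met a hard stop (11.5 N) about 12 mm from where I first touched the ridge. A ridge outline moved by 12 mm also fits the before and after pictures in both camera views. The slot is simply longer than the switch's travel, so that first reading was wrong.

**Timer:** The arm never went near the white prep timer. Its switch still showed off in the picture taken after the first push. I did not photograph it again after the second push.

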